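# Draw the long pins from the magazine and hold the gate open at the first line

### The arm

A 7-joint arm with a two-finger parallel gripper is mounted at the origin on a cart in front of the work surface, level with it; the furniture and walls round the work are solid. World frame = base frame: x ahead of the robot, y to its left, z up, the work surface at z = 0. Lengths are in m, angles in rad, forces in N, time in s.
With the tool pointing down it reaches from about 0.35 to 0.9 m from the base axis. Payload 8.1 kg.
Tool frame: the origin (TCP) lies at the very end of the fingers, on their centre line; the grasp point (between the pads) lies 19 mm behind it; z points along the fingers, y is the line along which they close (so a half turn about z gives the same grasp; the last joint's range is limited). The gripper opens to 85 mm and grips with 20 to 120 N. Pads are 22 mm wide; open, the fingers measure 114 mm over their backs; the gripper's body (76 mm by 85 mm) begins 54 mm behind the grasp point. The pads swing forward as they close: fully open they stand 13 mm farther back than shut.
Start: joints at [1.242, 0.434, 0.025, 1.573, -0.012, 1.134, -0.075], TCP at [0.14, -0.609, 0.231] pointing down, gripper open.
Joint ranges: [-2.62, 2.62], [-0.44, 2.09], [-1.27, 1.32], [0.08, 2.57], [-1.32, 4.46], [0.12, 2], [-2.74, 2.74]. Speed limits (rad/s): [2.22, 2.22, 3.01, 3.01, 3.14, 3.14, 3.14].

### API

Orientations are given as a rotation vector (axis times angle).
In Python, from rig import robot gives the robot as it stands. The module is installed in compiled form; this text tells all that it offers.
- The arm moves only by the tool arm_command, never from a script. Its argument "motion" is one flat list of numbers, 5 for each row, row after row: the closure, from 0 (fully open) to 1 (shut), then the shift along the tool's x, y, z in m, then the turn about the tool's z in rad. In form: [gripper, x, y, z, roll, gripper, x, y, z, roll, ...]. A call has exactly 8 rows; each row shifts and turns the commanded pose from where the row before left it, along the tool's axes as they then stand; what a row does not reach is not made up. A row lasts 1/8 s, in which the tool goes at most 62.5 mm and 10.7 degrees, less where a joint would pass 70% of its speed; a pose out of reach is approached as far as the arm can. A call is refused whole if a number of a shift passes 0.0625 or a number of a turn 0.188, either way. A call with a gripper value outside its range is refused whole. The fingers move at their own pace and stop on an object; the grip force is fixed at half the most. Time passes only in rows, so rows that do not move let the fingers close, or fill a call up. It gives the time, the measured TCP pose, the force and the opening at its end, in the units of the state.
- robot.observe(): the state, without advancing time (a new reading comes with each control period).
- robot.get_image(name): name is "scene" or "top" or "wrist"; returns a dict with "image" (400x640x3 uint8, red, green, blue), "depth" (400x640 float32, m along the optical axis (not along the pixel's ray), 0 where there is no reading), "camera_matrix" (3x3 intrinsics, pixels), "world_to_cam" (4x4, takes a point from world to camera coordinates). Camera axes: x right, y up, looking along -z (the intrinsics and any distortion apply to the point x, -y, -z); pixel columns grow to the right and rows downward; lengths in m; the calibration is good to about 2 mm. A picture is of the moment at which its call begins.
- robot.finish_job(): hands the job in, once; it reports no verdict.
The state is a dict: "clock": time; "q": joint angles; "dq": joint speeds; "effort": joint torques, N m; "ee_pos": TCP position; "tool_rot": TCP orientation; "force": force on the tool from outside, world axes, zero at the start; "moment": the same for the moment, N m; "gripper_width": opening from 0.0 (shut) to 1.0 (fully open).
Only numpy, scipy, OpenCV 4.12 (cv2) and the standard library are available. Lean on these libraries where they do the work, as an engineer would, in place of code of your own. Each camera call takes 0.05 s, during which the arm holds its last target. There are 200 camera calls.

### The job

Slide the empty tray along the table into the corner under the lip of the two-lane pin magazine, until it sits square against the magazine's front plate and the stop angle; keep it on the table and keep the gate shut meanwhile. Then pull the spring-return gate slide out by its upright handle to the first (single) line on the scale bar and hold it there: the four long pins roll out into the tray, and the short pins of the near lane must stay in. Finish while still holding the slide steady at the line, because it snaps shut when let go, with the tray in its corner and the binder clip and the tape measure left alone.

Things in the scene. Friction and masses are not known exactly. Their poses are not given: they have to be found in the camera images.
- magazine: Fixed grey two-lane pin magazine, origin on the table under its gate. Own -x: the way the gate slide pulls out (about to the robot); +y: the way the pins roll. Open lanes 50 mm wide at x +27 (far, long pins) and -27 mm (near, short pins), walls x -56 to +56, y -158 to +22 mm, up to 90 mm high by the gate, 120 mm at the rear; gate posts at x -58 and +58, y 0, 100 mm high.
- lip (a point): Middle of the lip at the lower end of the lanes (magazine frame y +24 mm, 57 mm above the table), where the pins drop out. Under it a vertical front plate, 108 mm wide and 50 mm high, faces +y at magazine y +4 mm.
- tray_place (a point): Point on the table, fixed to the magazine (its frame: x 0, y +69 mm; same axes), where the tray's origin is when the tray sits square in the corner, touching the front plate (y +4 mm) and the stop angle: a fixed upright strip 22 mm high on the far side, inner face at magazine x +62 mm, from y +4 to +146 mm, then flared outwards by 25 mm up to y +182 mm.
- tray: Loose open tray of bare sheet metal, 124 mm (its x) by 130 mm (its y), 35 mm high, walls 3 mm, about 0.5 kg; origin at the centre of its underside. In its place its x lies along the magazine's x. Its rim passes under the lip with 17 mm to spare. It slides under a push of about 2 to 7 N low on a wall.
- gate (a joint): Travel of the gate slide in m along the magazine's -x: 0 shut, stop at 0.116. At 0.054 it is at the first line: far lane open, near lane shut; beyond about 0.062 the near lane begins to open too. A spring always pulls it shut: 2.7 N when shut plus 90 N per metre, 7.6 N at the first line.
- handle (a point): Grip point on the slide's upright black handle, 95 mm above the table; moves with the slide (magazine frame x -128, y -25 mm when shut). Rounded bar 16 mm thick (magazine x), 30 mm wide (magazine y), free all round from 57 to 116 mm above the table, on a dark foot 45 mm wide. The slide's 3 mm strip, up to 89 mm high, begins 30 mm behind it at magazine y 0.
- first_line (a point): Middle of the first (single) engraved line, on top of the scale bar, 24 mm above the table (magazine frame x -190, y -25 mm). The bar, 44 mm wide, runs under the handle from x -78 to -260 mm and has a double line farther out. At the mark the outer edge of the handle's foot is over the single line.
- long_pin_1: Steel pin, 16 mm in diameter, 44 mm long, 62 g, lying across the far lane behind the gate (number 1 from the gate); origin at its centre, axis along its x.
- long_pin_2: Steel pin, 16 mm in diameter, 44 mm long, 62 g, lying across the far lane behind the gate (number 2 from the gate); origin at its centre, axis along its x.
- long_pin_3: Steel pin, 16 mm in diameter, 44 mm long, 62 g, lying across the far lane behind the gate (number 3 from the gate); origin at its centre, axis along its x.
- long_pin_4: Steel pin, 16 mm in diameter, 44 mm long, 62 g, lying across the far lane behind the gate (number 4 from the gate); origin at its centre, axis along its x.
- short_pin_1: Steel pin, 16 mm in diameter, 30 mm long, 42 g, lying across the near lane behind the gate (number 1 from the gate); origin at its centre, axis along its x.
- short_pin_2: Steel pin, 16 mm in diameter, 30 mm long, 42 g, lying across the near lane behind the gate (number 2 from the gate); origin at its centre, axis along its x.
- short_pin_3: Steel pin, 16 mm in diameter, 30 mm long, 42 g, lying across the near lane behind the gate (number 3 from the gate); origin at its centre, axis along its x.
- clip: Bystander: binder clip, about 32 x 30 x 45 mm, origin at the centre of its underside.
- tape_measure: Bystander: pocket tape measure standing on edge, 32 x 77 x 60 mm, origin at the centre of its underside.

How it is judged:
By the outcome, as a careful person would: the job done as asked, in the order asked, and still so for the second after the job is handed in, while the arm keeps its last pose, push and grip.
It also fails if it takes over 72 s, if anything falls off the work surface, if the arm or the gripper's body presses on something with over 40 N, if the wrist force passes 120 N, or if a joint passes its speed limit or range.

## Working session

There is one attempt and no reset: what is moved stays moved. The work goes in short steps, Python scripts to look and compute and a tool call to move; the robot and the scene stay as the last step left them, time stands still between calls to the robot, and variables do not carry over. Pictures are saved under pics/ and viewed, on a budget of 10 in all, crops included, one or two more only if the job needs it, and the job is handed in when it is done.

Besides the shell and the picture viewer there is one more tool, called as name(argument=value, ...), one argument or row to a line, values as JSON. arm_command: Moves the arm, as the interface text tells. Its arguments: {"type":"object","properties":{"motion":{"type":"array","items":{"type":"number"}}},"required":["motion"]}

```bash
mkdir -p pics
cat > h.py <<'E'
import numpy as np, cv2
from rig import robot
def save(n,f):
    d=robot.get_image(n); cv2.imwrite('pics/'+f+'.png',d['image'][:,:,::-1]); np.savez('pics/'+f+'.npz',**d); return d
def load(f): return dict(np.load('pics/'+f+'.npz'))
def ray(d,u,v):
    K=d['camera_matrix'];W=np.array(d['world_to_cam']);p=np.linalg.solve(K,[u,v,1.]);p=np.array([p[0],-p[1],-p[2]])
    R=W[:3,:3];return -R.T@W[:3,3],R.T@p
def onz(d,u,v,z):
    c,r=ray(d,u,v);return c+r*(z-c[2])/r[2]
def atd(d,u,v):
    c,r=ray(d,u,v);return c+r*d['depth'][int(v),int(u)]
def cloud(d):
    v,u=np.mgrid[0:400,0:640];p=np.linalg.inv(d['camera_matrix'])@np.stack([u.ravel(),v.ravel(),np.ones(u.size)])
    W=d['world_to_cam'];z=d['depth'].ravel();p=np.stack([p[0],-p[1],-p[2]])*z
    return ((W[:3,:3].T@(p-W[:3,3:4])).T).reshape(400,640,3)
E
python3 - <<'E'
from h import *
a=save('scene','s0');b=save('top','t0')
cv2.imwrite('pics/both.png',cv2.resize(np.vstack([a['image'],b['image']])[:,:,::-1],(480,600)))
for d in(a,b):print(d['camera_matrix'],d['world_to_cam'])
s=robot.observe();print(s)
E
```

```text
[[457.14677481   0.         322.71556003]
 [  0.         457.14677481 193.84742196]
 [  0.           0.           1.        ]] [[-0.45628778 -0.8896676   0.01711775  0.28476272]
 [ 0.59901769 -0.29288179  0.74525034 -0.37932605]
 [-0.6580116   0.35030246  0.66656501 -1.13790791]
 [ 0.          0.          0.          1.        ]]
[[377.17595843   0.         321.45832572]
 [  0.         377.17595843 200.43396894]
 [  0.           0.           1.        ]] [[ 0.01990079 -0.99978468  0.00587728  0.05547157]
 [ 0.98118247  0.02065905  0.1919744  -0.54377916]
 [-0.19205449  0.00194624  0.98138233 -0.90643354]
 [ 0.          0.          0.          1.        ]]
{'clock': 0.1, 'q': array([ 1.24237247,  0.43513536,  0.02501908,  1.57400396, -0.01160252,
        1.13400677, -0.07509844]), 'dq': array([ 6.69909629e-04, -1.32615573e-03,  3.68424192e-05, -2.68605996e-03,
       -8.58839382e-04,  8.10330776e-04, -3.51070032e-04]), 'effort': array([ 3.13256081e-03, -6.71754670e+01,  1.02810983e+00, -3.16901493e+01,
        1.58920290e-02,  7.27688632e-03, -8.57170198e-05]), 'ee_pos': array([ 0.13976573, -0.60870733,  0.23061695]), 'tool_rot': array([-3.12024025e+00, -3.53643169e-01,  4.73500775e-04]), 'force': array([-0.13481521, -0.25176016,  0.41081026]), 'moment': array([0.01725209, 0.02522821, 0.00104349]), 'gripper_width': 1.0018006089678302}
```

View pics/t0.png

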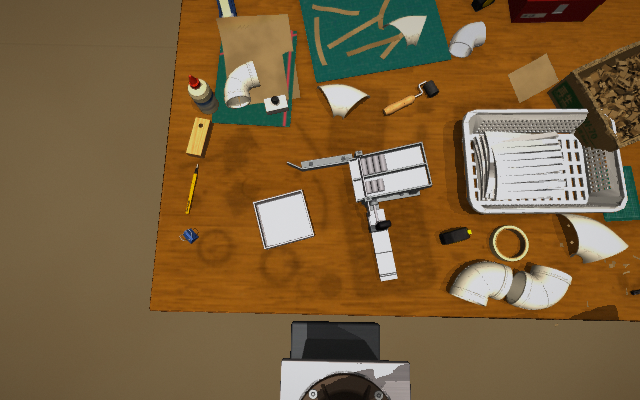

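View pics/s0.png

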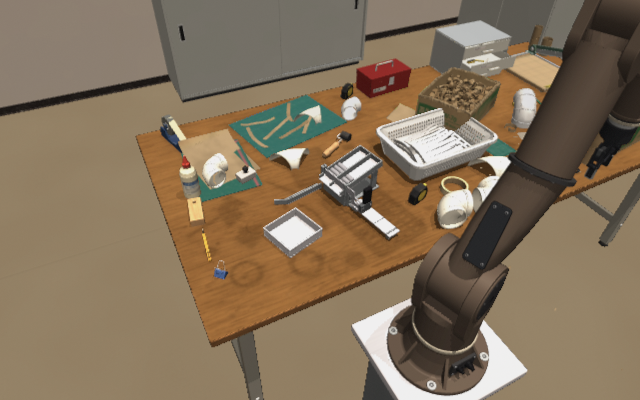

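The top view shows the tray at about (284,219), the magazine body at (390,172), the handle at (382,225), the scale bar running to (388,279), the stop angle at (290–360,160), the clip at (190,236) and the tape at (455,236).

Run:
```python
from h import *
d=load('t0');im=d['image'][135:290,240:445,::-1]
cv2.imwrite('pics/c1.png',cv2.resize(im,None,fx=3.8,fy=3.8,interpolation=cv2.INTER_CUBIC))
P=cloud(d);z=P[...,2]
def rect(m,name):
    pts=P[m][:,:2].astype(np.float32);r=cv2.minAreaRect(pts*1000);print(name,m.sum(),r)
H=np.zeros((400,640),bool)
t=H.copy();t[180:255,240:325]=1
rect(t&(z>.028)&(z<.042),'tray rim')
b=H.copy();b[230:285,360:410]=1
rect(b&(z>.019)&(z<.029),'bar')
s=H.copy();s[140:175,280:352]=1
rect(s&(z>.015)&(z<.028),'stop')
m=H.copy();m[135:205,345:440]=1
rect(m&(z>.05)&(z<.14),'mag')
h=H.copy();h[205:240,360:405]=1
rect(h&(z>.1),'handle');print(P[h&(z>.1)].mean(0))
```

```text
tray rim 313 ((497.15869140625, 164.49856567382812), (125.3930435180664, 131.05650329589844), 16.475732803344727)
bar 842 ((409.4951477050781, -95.65147399902344), (124.40778350830078, 44.536563873291016), 10.755115509033203)
stop 132 ((644.2699584960938, 78.8521499633789), (20.252601623535156, 163.64309692382812), 2.5016279220581055)
mag 3597 ((608.2755126953125, -99.52715301513672), (135.93873596191406, 180.81455993652344), 11.266557693481445)
handle 97 ((426.62530517578125, -10.012443542480469), (21.385372161865234, 206.91690063476562), 35.12181854248047)
[ 0.46959089 -0.07205157  0.16884752]
```

View pics/c1.png

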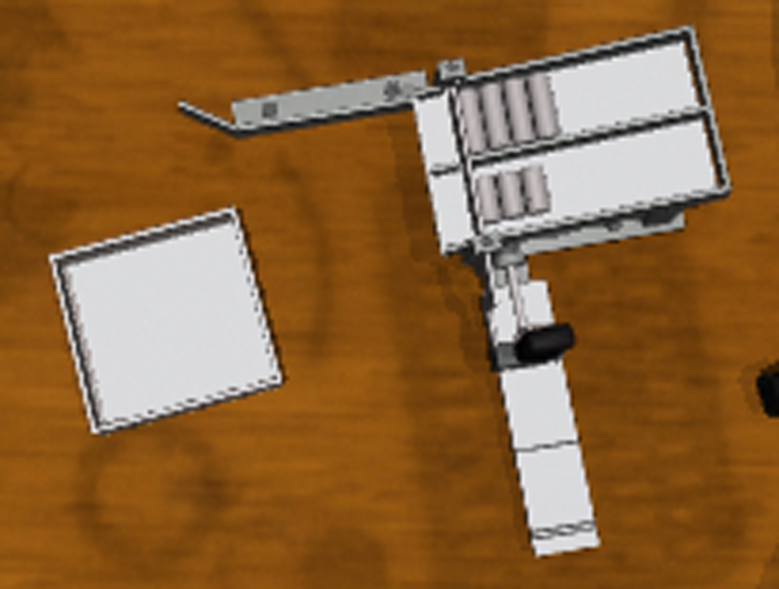

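Run:
```python
from h import *
d=load('t0')
px=lambda x,y:(x/3.8+240-.37,y/3.8+135-.37)
for n,x,y,z in [('line',547,445,.024),('lineL',516,448,.024),('lineR',578,442,.024),('endL',537,556,.024),('endR',598,545,.024),('dbl',563,531,.024),
 ('stopcorner',238,134,.022),('stopnear',415,108,.022),('lipL',415,100,.06),('lipR',447,252,.06),('rearfar',691,29,.12),('rearnear',728,190,.12),('postfar',451,68,.1),('postnear',487,241,.1),('handletop',545,342,.116),
 ('tray1',52,257,.035),('tray2',235,209,.035),('tray3',283,381,.035),('tray4',97,433,.035)]:
    print(n,(onz(d,*px(x,y),z)*1000).round(1)[:2])
P=cloud(d)
for n,b in [('clip',(175,205,222,250)),('tape',(435,475,220,250))]:
    Q=P[b[2]:b[3],b[0]:b[1]].reshape(-1,3);Q=Q[(Q[:,2]>.015)&(Q[:,2]<.1)];print(n,Q.min(0),Q.max(0))
```

```text
line [418.  -94.7]
lineL [415.5 -73.9]
lineR [ 420.4 -115.6]
endL [344.8 -87.3]
endR [ 352.8 -127.8]
dbl [ 361.4 -104.7]
stopcorner [630.4 119.4]
stopnear [652.   -4.8]
lipL [646.2  -1.9]
lipR [541.7 -23.7]
rearfar [ 678.9 -174.1]
rearnear [ 573.2 -194.1]
postfar [656.1 -22.2]
postnear [541.5 -45.2]
handletop [475.4 -78.8]
tray1 [537.4 242.5]
tray2 [573.5 119.2]
tray3 [456.3  83.5]
tray4 [419.1 206.2]
clip [0.43583563 0.39405187 0.0152876 ] [0.4642206  0.42244583 0.04646348]
tape [ 0.43966115 -0.3105187   0.01526847] [ 0.48257786 -0.24137187  0.06392087]
```

```bash
cat >> h.py <<'E'
def fit(A,B):
    A=np.array(A,float);B=np.array(B,float);a=A-A.mean(0);b=B-B.mean(0)
    t=np.arctan2((a[:,0]*b[:,1]-a[:,1]*b[:,0]).sum(),(a*b).sum());R=np.array([[np.cos(t),-np.sin(t)],[np.sin(t),np.cos(t)]])
    o=B.mean(0)-R@A.mean(0);return t,o,B-(A@R.T+o)
E
python3 - <<'E'
from h import *
t,o,r=fit([(-190,-25),(-260,-25),(58,0),(-58,0),(62,146),(-128,-25),(56,-158),(-56,-158)],
[(418,-94.7),(348.8,-107.6),(656.1,-22.2),(541.5,-45.2),(630.4,119.4),(475.4,-78.8),(678.9,-174.1),(573.2,-194.1)])
print('mag',np.degrees(t),o,r.round(1).tolist())
R=np.array([[np.cos(t),-np.sin(t)],[np.sin(t),np.cos(t)]])
for n,p in [('place',(0,69)),('handle',(-128,-25)),('h54',(-182,-25)),('line',(-190,-25)),('corner',(62,4))]:print(n,(R@p+o).round(1))
t2,o2,r2=fit([(62,65),(62,-65),(-62,-65),(-62,65)],[(537.4,242.5),(573.5,119.2),(456.3,83.5),(419.1,206.2)])
print('tray',np.degrees(t2),o2,r2.round(1).tolist(),'in mag',R.T@(o2-o),np.degrees(t2-t))
E
```

```text
mag 11.006847979765695 [597.75386344 -32.28611863] [[2.0, -1.6], [1.5, -1.1], [1.4, -1.0], [0.7, -1.8], [-0.3, -3.5], [-1.5, 2.5], [-4.0, 2.6], [0.2, 4.0]]
place [584.6  35.4]
handle [476.9 -81.3]
h54 [423.9 -91.6]
line [416.  -93.1]
corner [657.8 -16.5]
tray 16.787181319705667 [496.575 162.85 ] [[0.2, -0.5], [-1.2, 0.7], [0.3, 0.8], [0.7, -1.0]] in mag [-62.06099399 210.86417483] 5.780333339939973
```

```bash
cat >> h.py <<'E'
from scipy.spatial.transform import Rotation as Ro
def go(x,y,z,yaw,msg=''):
    s=robot.observe();R=Ro.from_rotvec(s['tool_rot']).as_matrix();p=s['ee_pos']
    d=R.T@(np.array([x,y,z])-p);a=np.arctan2(R[1,0],R[0,0])
    roll=-((np.radians(yaw)-a+np.pi/2)%np.pi-np.pi/2)
    print(msg,'d tool mm',(d*1000).round(1),'roll',roll.round(3),'pos',p.round(4),'yaw',np.degrees(a).round(2),'tilt',R[2].round(3),'F',s['force'].round(1),'w',round(s['gripper_width'],3),'t',s['clock'])
E
python3 - <<'E'
from h import *
go(.54,-.2,.23,16.8);go(.478,.224,.23,16.8)
E
```

```text
d tool mm [ 481.6 -308.8    1. ] roll -0.068 pos [ 0.1398 -0.6087  0.2306] yaw 12.93 tilt [-0.    -0.001 -1.   ] F [-0.1 -0.3  0.4] w 1.002 t 0.1
 d tool mm [ 516.  -735.9    1.6] roll -0.068 pos [ 0.1398 -0.6087  0.2306] yaw 12.93 tilt [-0.    -0.001 -1.   ] F [-0.1 -0.3  0.4] w 1.002 t 0.1
```

arm_command(
  motion=[0,0.045,-0.028,-0.002,0,0,0.045,-0.028,-0.002,0,0,0.045,-0.028,-0.002,0,0,0.045,-0.028,-0.002,0,0,0.045,-0.028,-0.002,0,0,0.045,-0.028,-0.002,0,0,0.045,-0.028,0,0,0,0.045,-0.028,0,0],
)

```text
clock: 1.1
ee_pos: [0.4415, -0.3089, 0.2432]
tool_rot: [-3.122, -0.354, 0.001]
force: [1.5, -0.3, 0.3]
gripper_width: 1.003
```

arm_command(
  motion=[0.0,0.035,-0.045,0,-0.01,0.0,0.035,-0.045,0,-0.01,0.0,0.03,-0.05,0,-0.01,0.0,0.02,-0.05,0,-0.01,0.0,0.015,-0.05,0,-0.01,0.0,0.01,-0.05,0,-0.01,0.0,0.005,-0.05,0,-0.01,0,0,-0.05,0,0],
)

```text
clock: 2.1
ee_pos: [0.4848, 0.1044, 0.243]
tool_rot: [-3.107, -0.463, 0.001]
force: [0.2, 0.1, -0.9]
gripper_width: 0.999
```

Run:
```python
from h import *
go(.478,.224,.23,16.8)
```

```text
d tool mm [  28.4 -116.4   13. ] roll 0.003 pos [0.4848 0.1044 0.243 ] yaw 16.95 tilt [-0. -0. -1.] F [ 0.2  0.1 -0.9] w 0.999 t 2.1
```

arm_command(
  motion=[0,0.007,-0.029,0.02,0,0,0.007,-0.029,0.025,0,0,0.007,-0.029,0.025,0,0,0.007,-0.029,0.025,0,0,0,0,0.025,0,0,0,0,0.013,0,0,0,0,0,0,0,0,0,0,0],
)

```text
clock: 3.1
ee_pos: [0.4789, 0.2218, 0.1111]
tool_rot: [-3.107, -0.462, -0.002]
force: [-0.5, 0.8, -0.4]
gripper_width: 0.997
```

Run:
```python
from h import *
go(.478,.224,.012,16.8)
save('wrist','w1')
```

```text
d tool mm [-0.3 -2.4 99.1] roll 0.002 pos [0.4789 0.2218 0.1111] yaw 16.9 tilt [ 0.001 -0.    -1.   ] F [-0.5  0.8 -0.4] w 0.997 t 3.1
```

View pics/w1.png

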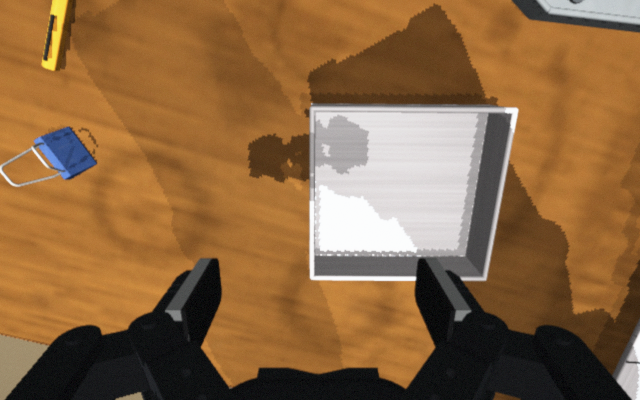

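The tray's +y wall runs from (313,107) to (312,279), nearly centred between the fingertips at columns 215 and 420. I'll check it by ray.

Run:
```python
from h import *
d=load('w1');P=[onz(d,u,v,.035)[:2]*1000 for u,v in [(310,105),(517,108),(487,280),(309,280)]]
print(P)
t,o,r=fit([(62,65),(62,-65),(-62,-65),(-62,65)],P);print(np.degrees(t),o,r.round(1).tolist())
R=np.array([[np.cos(t),-np.sin(t)],[np.sin(t),np.cos(t)]]);w=(R@[0,63.5]+o)/1000;print(w)
go(w[0],w[1],.012,np.degrees(t))
```

```text
[array([538.97487392, 244.91558424]), array([575.01066452, 120.42101114]), array([456.5719062 ,  83.63046895]), array([418.10567908, 209.80035264])]
16.634558268037114 [497.16578093 164.69185424] [[1.0, 0.2], [-0.2, 0.3], [0.2, -1.0], [-1.0, 0.6]]
[0.47898787 0.22553438]
 d tool mm [ 0.9 -3.5 99.3] roll 0.005 pos [0.479  0.2219 0.1113] yaw 16.9 tilt [ 0.002 -0.    -1.   ] F [-0.5 -0.7  1.1] w 1.004 t 3.15
```

arm_command(
  motion=[0,0.001,-0.003,0.02,0,0,0,0,0.02,0,0,0,0,0.02,0,0,0,0,0.02,0,0,0,0,0.017,0,0,0,0,0,0,0.5,0,0,0,0,0.8,0,0,0,0],
)

```text
clock: 4.15
ee_pos: [0.479, 0.2254, 0.0141]
tool_rot: [-3.107, -0.463, -0.002]
force: [0.1, -0.9, 0.5]
gripper_width: 0.606
```

arm_command(
  motion=[1,0,0,0,0,1,0,0,0,0,1,0,0,0,0,1,0,0,0,0,1,0,0,0,0,1,0,0,0,0,1,0,0,0,0,1,0,0,0,0],
)

```text
clock: 5.15
ee_pos: [0.4785, 0.2252, 0.0136]
tool_rot: [-3.107, -0.462, -0.0]
force: [0.2, 0.0, 6.0]
gripper_width: 0.022
```

Run:
```python
from h import *
a=np.radians(11);R=np.array([[np.cos(a),-np.sin(a)],[np.sin(a),np.cos(a)]]);o=np.array([597.8,-32.3])
for p in [(-8,69+80+63.5),(-5,69+6+63.5),(0,69+63.5)]:
  w=(R@p+o)/1000;go(w[0],w[1],.012,11,p)
```

```text
(-8, 212.5) d tool mm [53.2 68.9  1.6] roll 0.103 pos [0.4785 0.2252 0.0136] yaw 16.93 tilt [ 0.  0. -1.] F [0.2 0.  6. ] w 0.022 t 5.15
(-5, 138.5) d tool mm [ 48.5 142.8   1.6] roll 0.103 pos [0.4785 0.2252 0.0136] yaw 16.93 tilt [ 0.  0. -1.] F [0.2 0.  6. ] w 0.022 t 5.15
(0, 132.5) d tool mm [ 52.9 149.3   1.6] roll 0.103 pos [0.4785 0.2252 0.0136] yaw 16.93 tilt [ 0.  0. -1.] F [0.2 0.  6. ] w 0.022 t 5.15
```

arm_command(
  motion=[1,0.006,0.004,0,0.013,1,0.007,0.009,0,0.013,1,0.007,0.009,0,0.013,1,0.007,0.009,0,0.013,1,0.007,0.009,0,0.013,1,0.007,0.009,0,0.013,1,0.006,0.009,0,0.013,1,0.006,0.009,0,0.012],
)

```text
clock: 6.15
ee_pos: [0.5453, 0.1755, 0.0136]
tool_rot: [-3.124, -0.304, 0.001]
force: [-5.1, 5.3, 5.0]
gripper_width: 0.017
```

Run:
```python
from h import *
a=np.radians(11);R=np.array([[np.cos(a),-np.sin(a)],[np.sin(a),np.cos(a)]]);o=np.array([597.8,-32.3])
for p in [(-8,69+8+63.5),(0,69+63.5)]:
  w=(R@p+o)/1000;go(w[0],w[1],.0136,11,p)
d=save('top','t2');im=d['image'][135:290,240:445,::-1]
cv2.imwrite('pics/c2.png',cv2.resize(im,None,fx=3.8,fy=3.8,interpolation=cv2.INTER_CUBIC))
```

```text
(-8, 140.5) d tool mm [ 3.8 73.5 -0.2] roll 0.002 pos [0.5453 0.1755 0.0136] yaw 11.12 tilt [-0.    -0.002 -1.   ] F [-5.1  5.3  5. ] w 0.017 t 6.15
(0, 132.5) d tool mm [11.8 81.5 -0.2] roll 0.002 pos [0.5453 0.1755 0.0136] yaw 11.12 tilt [-0.    -0.002 -1.   ] F [-5.1  5.3  5. ] w 0.017 t 6.15
```

View pics/c2.png

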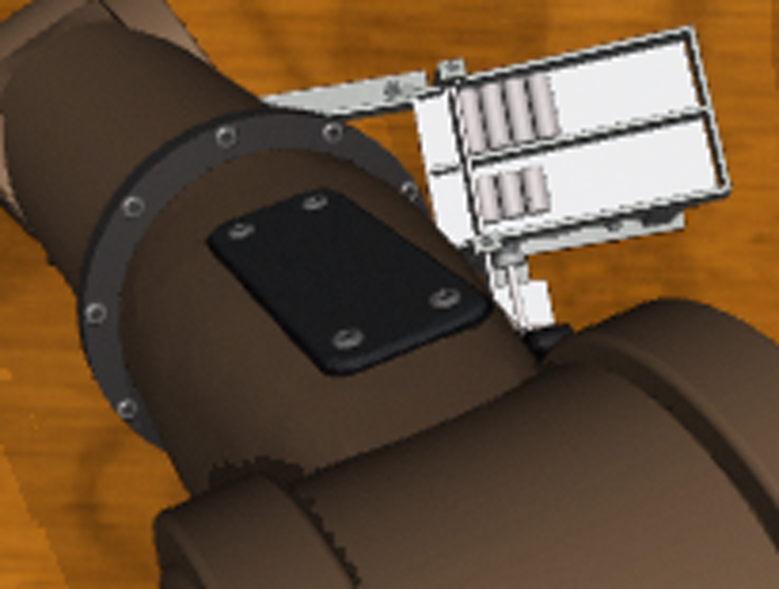

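The arm hides the tray from the top camera, and the gate is still shut. I'll continue the slide and use the wrist view and force near the corner.

arm_command(
  motion=[1,0,0.006,0,0,1,0,0.009,0,0,1,0,0.009,0,0,1,0,0.009,0,0,1,0,0.009,0,0,1,0,0.009,0,0,1,0,0.009,0,0,1,0,0.008,0,0],
)

```text
clock: 7.2
ee_pos: [0.5593, 0.1084, 0.0136]
tool_rot: [-3.125, -0.305, -0.002]
force: [-1.2, 5.0, 3.2]
gripper_width: 0.017
```

Run:
```python
from h import *
a=np.radians(11);R=np.array([[np.cos(a),-np.sin(a)],[np.sin(a),np.cos(a)]]);o=np.array([597.8,-32.3])
for p in [(0,69+63.5)]:
  w=(R@p+o)/1000;go(w[0],w[1],.0136,11,p)
save('wrist','w2')
```

```text
(0, 132.5) d tool mm [10.9 13.   0. ] roll 0.002 pos [0.5593 0.1084 0.0136] yaw 11.14 tilt [ 0.001 -0.002 -1.   ] F [-1.2  5.   3.2] w 0.017 t 7.2
```

View pics/w2.png

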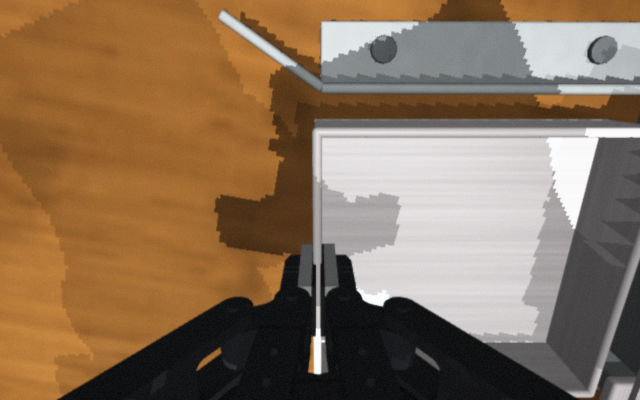

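Run:
```python
from h import *
d=load('w2');a=np.radians(11);R=np.array([[np.cos(a),-np.sin(a)],[np.sin(a),np.cos(a)]]);o=np.array([597.8,-32.3])
M=lambda p:(R.T@(np.asarray(p)[:2]*1000-o)).round(1)
print('cam',M(ray(d,320,200)[0]),ray(d,320,200))
g=cv2.cvtColor(d['image'],cv2.COLOR_RGB2GRAY).astype(int)
for u in (350,450,560): print(u,g[76:145,u].tolist())
for u,v,z in [(322,84,.022),(322,93,.022),(635,84,.022),(635,94,.022),(315,129,.035),(315,121,.035),(560,129,.035),(640,129,.035),(316,129,.035)]:print(u,v,z,M(onz(d,u,v,z)))
```

```text
cam [ 68.1 144.9] (array([0.6369918 , 0.12297978, 0.15651445]), array([-0.32758793, -0.06937519, -0.94252118]))
350 [122, 111, 107, 106, 107, 102, 91, 92, 116, 133, 144, 144, 138, 137, 129, 120, 103, 82, 73, 75, 80, 79, 79, 77, 80, 79, 80, 80, 69, 60, 62, 61, 58, 62, 60, 59, 58, 62, 61, 63, 61, 65, 75, 97, 106, 102, 99, 97, 99, 101, 100, 126, 164, 189, 204, 225, 229, 222, 208, 190, 170, 177, 210, 226, 229, 228, 228, 229, 228]
450 [105, 105, 103, 105, 107, 104, 88, 88, 107, 126, 132, 140, 140, 137, 134, 122, 107, 88, 77, 76, 77, 79, 75, 80, 78, 77, 76, 78, 75, 66, 62, 61, 58, 61, 57, 59, 59, 60, 58, 58, 60, 58, 75, 97, 99, 96, 101, 100, 101, 101, 102, 128, 163, 184, 200, 215, 222, 218, 206, 189, 169, 173, 205, 221, 225, 225, 226, 225, 224]
560 [180, 121, 100, 99, 103, 100, 100, 92, 137, 178, 201, 216, 217, 205, 167, 135, 144, 148, 123, 119, 132, 133, 132, 135, 134, 131, 129, 122, 117, 101, 81, 62, 56, 55, 56, 51, 51, 52, 50, 52, 48, 49, 68, 94, 102, 97, 98, 102, 97, 97, 101, 125, 157, 185, 196, 203, 210, 208, 200, 183, 171, 213, 247, 252, 252, 252, 252, 251, 251]
322 84 0.022 [ 66.7 143.6]
322 93 0.022 [ 63.4 143.6]
635 84 0.022 [67.1 26. ]
635 94 0.022 [63.4 25. ]
315 129 0.035 [ 51.6 146.1]
315 121 0.035 [ 54.4 146.1]
560 129 0.035 [51.9 59.5]
640 129 0.035 [52.  31.3]
316 129 0.035 [ 51.6 145.8]
```

The stop's inner edge (row 93) and the tray's far rim (row 127) are parallel, about 11 mm apart. I'll close in to within a few mm, then creep.

arm_command(
  motion=[1,0,0.003,0,0,1,0,0.003,0,0,1,0,0.003,0,0,1,0.003,0.001,0,0,1,0.003,0,0,0,1,0.002,0,0,0,1,0,0,0,0,1,0,0,0,0],
)

```text
clock: 8.25
ee_pos: [0.5659, 0.0989, 0.0136]
tool_rot: [3.127, 0.303, -0.007]
force: [-12.7, 1.7, 16.4]
gripper_width: 0.019
```

arm_command(
  motion=[1,0,0.001,0,0,1,0,0.001,0,0,1,0,0.001,0,0,1,0,0,0,0,1,0,0,0,0,1,0,0,0,0,1,0,0,0,0,1,0,0,0,0],
)

```text
clock: 9.25
ee_pos: [0.5681, 0.0972, 0.0136]
tool_rot: [-3.125, -0.304, 0.002]
force: [-6.4, 5.7, 8.4]
gripper_width: 0.02
```

Run:
```python
from h import *
a=np.radians(11);R=np.array([[np.cos(a),-np.sin(a)],[np.sin(a),np.cos(a)]]);o=np.array([597.8,-32.3])
w=(R@(0,132.5)+o)/1000;go(w[0],w[1],.0136,11)
```

```text
d tool mm [4.4 0.3 0. ] roll 0.002 pos [0.5681 0.0972 0.0136] yaw 11.11 tilt [-0.001 -0.002 -1.   ] F [-6.4  5.7  8.4] w 0.02 t 9.25
```

arm_command(
  motion=[1,0.001,0.001,0,0,1,0.001,0,0,0,1,0.001,0.001,0,0,1,0,0,0,0,1,0,0,0,0,1,0,0,0,0,1,0,0,0,0,1,0,0,0,0],
)

```text
clock: 10.25
ee_pos: [0.5697, 0.0963, 0.0136]
tool_rot: [-3.125, -0.305, 0.007]
force: [-12.8, 6.7, 15.8]
gripper_width: 0.023
```

Run:
```python
from h import *
a=np.radians(11);R=np.array([[np.cos(a),-np.sin(a)],[np.sin(a),np.cos(a)]]);o=np.array([597.8,-32.3])
w=(R@(0,132.5)+o)/1000;go(w[0],w[1],.0136,11)
d=save('wrist','w3')
M=lambda p:(R.T@(np.asarray(p)[:2]*1000-o)).round(1)
g=cv2.cvtColor(d['image'],cv2.COLOR_RGB2GRAY).astype(int)
for u in (350,560): print(u,g[85:145,u].tolist())
```

```text
d tool mm [ 3.1 -0.9 -0. ] roll 0.003 pos [0.5697 0.0963 0.0136] yaw 11.15 tilt [-0.004 -0.002 -1.   ] F [-12.8   6.7  15.8] w 0.023 t 10.25
350 [134, 137, 134, 133, 135, 131, 132, 135, 119, 105, 105, 107, 105, 103, 105, 101, 85, 63, 60, 65, 97, 116, 134, 141, 139, 137, 136, 125, 109, 87, 64, 60, 59, 64, 97, 105, 99, 95, 99, 95, 97, 101, 98, 130, 168, 191, 208, 226, 227, 219, 203, 183, 164, 195, 222, 226, 227, 228, 227, 227]
560 [187, 193, 192, 192, 192, 192, 189, 193, 192, 194, 191, 186, 152, 102, 100, 100, 96, 79, 60, 60, 71, 95, 115, 124, 132, 131, 129, 128, 117, 104, 81, 63, 59, 61, 61, 72, 95, 101, 97, 96, 98, 97, 97, 97, 91, 120, 156, 182, 194, 202, 208, 205, 196, 179, 171, 233, 249, 250, 250, 250]
```

View pics/w3.png

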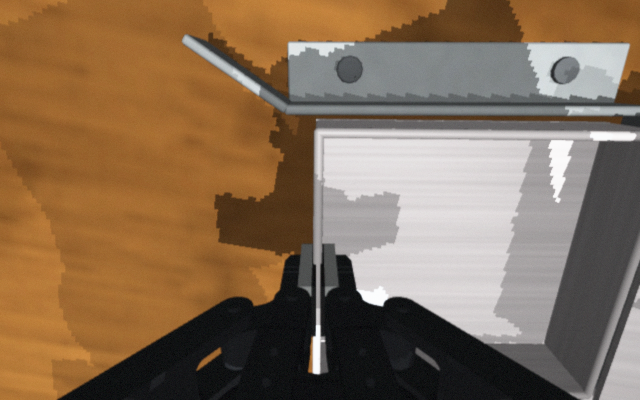

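arm_command(
  motion=[1,0.001,0,0,0,1,0.001,0,0,0,1,0.001,0,0,0,1,0,0.001,0,0,1,0,0.001,0,0,1,0,0,0,0,1,0,0,0,0,1,0,0,0,0],
)

```text
clock: 11.3
ee_pos: [0.5696, 0.0963, 0.0136]
tool_rot: [-3.124, -0.308, 0.015]
force: [-25.0, 10.0, 26.4]
gripper_width: 0.017
```

Run:
```python
from h import *
a=np.radians(11);R=np.array([[np.cos(a),-np.sin(a)],[np.sin(a),np.cos(a)]]);o=np.array([597.8,-32.3])
w=(R@(0,132.5)+o)/1000;go(w[0],w[1],.0136,11)
M=lambda p:(R.T@(np.asarray(p)[:2]*1000-o)).round(1)
d=load('w3')
for u,v,z in [(286,113,.022),(600,115,.022),(315,129,.035),(560,130,.035)]:print(M(onz(d,u,v,z)))
d=save('wrist','w4')
g=cv2.cvtColor(d['image'],cv2.COLOR_RGB2GRAY).astype(int)
for u in (350,560): print(u,g[95:145,u].tolist())
print(robot.observe()['force'],robot.observe()['moment'])
```

```text
d tool mm [ 3.1 -0.9 -0.1] roll 0.004 pos [0.5696 0.0963 0.0136] yaw 11.25 tilt [-0.009 -0.003 -1.   ] F [-25.   10.   26.4] w 0.017 t 11.3
[ 63.9 143.6]
[63.6 22.7]
[ 59.7 132.3]
[59.7 45.9]
350 [104, 105, 105, 104, 101, 101, 89, 65, 61, 66, 89, 113, 132, 140, 141, 138, 131, 128, 116, 93, 72, 56, 60, 72, 98, 108, 99, 97, 99, 97, 99, 95, 104, 133, 164, 184, 200, 217, 228, 225, 210, 192, 173, 182, 211, 225, 225, 227, 227, 227]
560 [192, 185, 156, 109, 98, 99, 99, 87, 70, 61, 64, 80, 106, 119, 128, 132, 131, 127, 128, 113, 98, 71, 58, 60, 62, 63, 79, 119, 122, 102, 99, 99, 95, 98, 98, 99, 126, 163, 185, 199, 205, 206, 207, 195, 183, 170, 232, 249, 250, 250]
[-25.5709729    9.70203739  27.49552556] [ 1.94683022  4.84945645 -0.36459686]
```

Force rises in both x and z while the tool no longer moves. The shut fingertips evidently bear on the floor and table, because the pads swing forward on closing. I'll release, raise 7 mm and re-grip.

arm_command(
  motion=[0.5,0,0,0,0,0.5,0,0,0,0,0.5,0,0,0,0,0.5,0,0,-0.003,0,0.5,0,0,-0.004,0,0.5,0,0,0,0,0.5,0,0,0,0,0.5,0,0,0,0],
)

```text
clock: 12.35
ee_pos: [0.576, 0.0925, 0.0202]
tool_rot: [3.127, 0.302, -0.0]
force: [0.0, 1.6, 0.5]
gripper_width: 0.501
```

Run:
```python
from h import *
a=np.radians(11);R=np.array([[np.cos(a),-np.sin(a)],[np.sin(a),np.cos(a)]]);o=np.array([597.8,-32.3])
w=(R@(0,132.5)+o)/1000;go(w[0],w[1],.0206,11)
d=save('wrist','w5')
```

```text
d tool mm [-2.5 -5.8 -0.4] roll 0.001 pos [0.576  0.0925 0.0202] yaw 11.04 tilt [-0.  0. -1.] F [0.  1.6 0.5] w 0.501 t 12.35
```

View pics/w5.png

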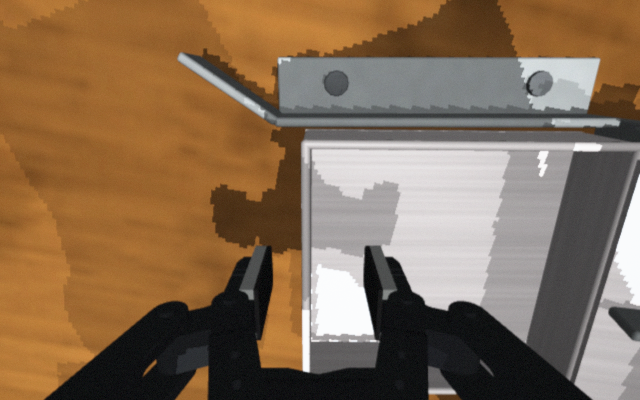

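Run:
```python
from h import *
a=np.radians(11);R=np.array([[np.cos(a),-np.sin(a)],[np.sin(a),np.cos(a)]]);o=np.array([597.8,-32.3])
M=lambda p:(R.T@(np.asarray(p)[:2]*1000-o)).round(2)
d=load('w5');g=cv2.GaussianBlur(cv2.cvtColor(d['image'],cv2.COLOR_RGB2GRAY),(5,5),0).astype(int)
G=np.gradient(g,axis=0)
for u in range(320,600,40):
    r=137+G[137:150,u].argmax(); s=118+G[118:130,u].argmin()
    print(u,'rim',r,M(onz(d,u,r,.035)),'stop',s,M(onz(d,u,s,.022)))
Gx=np.gradient(g,axis=1)
for v in (160,200,240,300):
    c=295+abs(Gx[v,295:316]).argmax();print(v,c,M(onz(d,c,v,.035)),Gx[v,295:316].astype(int).tolist())
```

```text
320 rim 140 [ 60.07 125.48] stop 125 [ 64.02 125.42]
360 rim 141 [ 59.72 110.39] stop 125 [ 64.05 109.04]
400 rim 141 [59.74 95.3 ] stop 126 [63.67 92.62]
440 rim 141 [59.76 80.2 ] stop 126 [63.7  76.23]
480 rim 142 [59.41 65.06] stop 126 [63.73 59.83]
520 rim 142 [59.44 49.95] stop 126 [63.75 43.44]
560 rim 142 [59.46 34.84] stop 126 [63.78 27.05]
160 301 [ 52.36 132.75] [0, 0, 0, 3, 11, 23, 29, 28, 26, 21, 10, -3, -14, -22, -21, -5, 17, 26, 19, 9, 4]
200 301 [ 36.05 132.98] [0, 0, 0, 2, 10, 21, 26, 22, 13, 6, 1, -4, -10, -14, -11, 3, 16, 17, 8, 2, 0]
240 301 [ 18.39 133.23] [0, 0, 0, 1, 7, 17, 26, 25, 17, 8, 2, -3, -9, -14, -11, 1, 14, 15, 8, 2, 0]
300 311 [-10.98 129.21] [0, 0, 0, 0, 0, 3, 10, 15, 15, 11, 10, 5, -7, -18, -13, 9, 23, 17, 6, 3, 8]
```

The tray is parallel, about 4 mm short of the stop and about 1.5 mm off the plate. Re-gripping at the new height.

arm_command(
  motion=[0.5,-0.001,-0.002,0,0,0.5,-0.001,-0.003,0,0,0.7,0,0,0,0,1,0,0,0,0,1,0,0,0,0,1,0,0,0,0,1,0,0,0,0,1,0,0,0,0],
)

```text
clock: 13.4
ee_pos: [0.5732, 0.0971, 0.0204]
tool_rot: [3.127, 0.302, -0.0]
force: [-1.7, 0.6, 5.6]
gripper_width: 0.016
```

arm_command(
  motion=[1,0.001,0,0,0,1,0.001,0,0,0,1,0.001,0,0,0,1,0.001,0,0,0,1,0,0.001,0,0,1,0,0.001,0,0,1,0,0,0,0,1,0,0,0,0],
)

```text
clock: 14.4
ee_pos: [0.5732, 0.097, 0.0204]
tool_rot: [-3.126, -0.305, 0.011]
force: [-16.7, 2.8, 20.0]
gripper_width: 0.016
```

```bash
cat >> h.py <<'E'
a=np.radians(11);MR=np.array([[np.cos(a),-np.sin(a)],[np.sin(a),np.cos(a)]]);mo=np.array([597.8,-32.3])
M=lambda p:(MR.T@(np.asarray(p)[:2]*1000-mo)).round(2)
E
python3 - <<'E'
from h import *
w=(MR@(0,132.5)+mo)/1000;go(w[0],w[1],.0206,11)
print(robot.observe()['moment'])
E
```

```text
d tool mm [-0.6 -0.9 -0.2] roll 0.002 pos [0.5732 0.097  0.0204] yaw 11.14 tilt [-0.007 -0.001 -1.   ] F [-16.7   2.8  20. ] w 0.016 t 14.4
[ 0.58427207  3.50418261 -0.31364847]
```

Gripping the wall jams the tray: the tool tilts and presses the far edge down. I'll let go and push with shut fingers low on the walls instead, first on the near (-x) wall.

arm_command(
  motion=[0.4,0,0,0,0,0.4,0,0,0,0,0.4,0,0,0,0,0.4,0,0,-0.02,0,0.4,0,0,-0.03,0,0.8,-0.02,0.01,-0.02,0,1,-0.03,0.02,0,0,1,-0.03,0.02,0,0],
)

```text
clock: 15.4
ee_pos: [0.5083, 0.0308, 0.0905]
tool_rot: [3.127, 0.302, 0.002]
force: [-0.6, -0.3, -0.1]
gripper_width: 0.005
```

Run:
```python
from h import *
w=(MR@(-90,67)+mo)/1000;go(w[0],w[1],.022,11)
```

```text
d tool mm [-14.2  11.9  68.5] roll 0.001 pos [0.5083 0.0308 0.0905] yaw 11.05 tilt [ 0.001  0.    -1.   ] F [-0.6 -0.3 -0.1] w 0.005 t 15.4
```

arm_command(
  motion=[1,-0.014,0.012,0,0,1,0,0,0,0,1,0,0,0.02,0,1,0,0,0.02,0,1,0,0,0.02,0,1,0,0,0.007,0,1,0,0,0,0,1,0.004,0,0,0],
)

```text
clock: 16.4
ee_pos: [0.5017, 0.0181, 0.0239]
tool_rot: [-3.127, -0.303, -0.001]
force: [0.4, -0.1, 0.0]
gripper_width: -0.004
```

Run:
```python
from h import *
go(.5,0,.022,11);print(M(robot.observe()['ee_pos']))
d=save('wrist','w6')
```

```text
d tool mm [-5.1 17.5  1.9] roll 0.001 pos [0.5017 0.0181 0.0239] yaw 11.06 tilt [ 0.001  0.    -1.   ] F [ 0.4 -0.1  0. ] w -0.004 t 16.4
[-84.74  67.84]
```

View pics/w6.png

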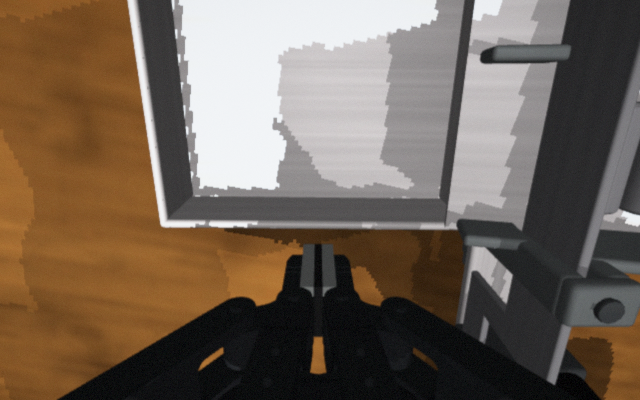

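The shut fingertips at (318,245) are just short of the tray's near wall at row 226, with nothing in the way. Pushing in +x.

arm_command(
  motion=[1,0.001,0,0,0,1,0.002,0,0,0,1,0.002,0,0,0,1,0.002,0,0,0,1,0.001,0,0,0,1,0.001,0,0,0,1,0.001,0,0,0,1,0.001,0,0,0],
)

```text
clock: 17.45
ee_pos: [0.5119, 0.0199, 0.0233]
tool_rot: [3.127, 0.302, -0.0]
force: [0.2, -0.6, -0.4]
gripper_width: -0.0
```

arm_command(
  motion=[1,0.001,0,0,0,1,0.001,0,0,0,1,0,0,0,0,1,0,0,0,0,1,0,0,0,0,1,0,0,0,0,1,0,0,0,0,1,0,0,0,0],
)

```text
clock: 18.45
ee_pos: [0.5128, 0.02, 0.0231]
tool_rot: [3.127, 0.302, -0.003]
force: [-5.7, -1.2, 4.0]
gripper_width: -0.003
```

Run:
```python
from h import *
go(.5,0,.022,11);print(M(robot.observe()['ee_pos']))
```

```text
d tool mm [-16.4  17.2   1.1] roll 0.001 pos [0.5128 0.02   0.0231] yaw 11.04 tilt [-0.002  0.    -1.   ] F [-5.7 -1.2  4. ] w -0.003 t 18.45
[-73.49  67.58]
```

arm_command(
  motion=[1,0.001,0,0,0,1,0.001,0,0,0,1,0.001,0,0,0,1,0,0,0,0,1,0,0,0,0,1,0,0,0,0,1,0,0,0,0,1,0,0,0,0],
)

```text
clock: 19.45
ee_pos: [0.5164, 0.0205, 0.0231]
tool_rot: [3.127, 0.302, -0.001]
force: [-3.5, -2.4, -1.0]
gripper_width: -0.003
```

Run:
```python
from h import *
go(.5,0,.022,11);print(M(robot.observe()['ee_pos']))
```

```text
d tool mm [-20.   17.    1.1] roll 0.001 pos [0.5164 0.0205 0.0231] yaw 11.03 tilt [-0.001  0.    -1.   ] F [-3.5 -2.4 -1. ] w -0.003 t 19.45
[-69.83  67.41]
```

It slides now (3.5 N, 3.6 mm moved). Continuing until it hits the stop.

arm_command(
  motion=[1,0.001,0,0,0,1,0.001,0,0,0,1,0.001,0,0,0,1,0,0,0,0,1,0,0,0,0,1,0,0,0,0,1,0,0,0,0,1,0,0,0,0],
)

```text
clock: 20.45
ee_pos: [0.5165, 0.0205, 0.023]
tool_rot: [3.126, 0.302, -0.009]
force: [-14.5, -3.0, 9.8]
gripper_width: 0.004
```

Run:
```python
from h import *
go(.5,0,.022,11);print(M(robot.observe()['ee_pos']))
```

```text
d tool mm [-20.1  17.    1.1] roll 0.001 pos [0.5165 0.0205 0.023 ] yaw 11.03 tilt [-0.006  0.001 -1.   ] F [-14.5  -3.    9.8] w 0.004 t 20.45
[-69.78  67.34]
```

The tray is against the stop (14.5 N, no motion). Next is the push on the +y wall.

arm_command(
  motion=[1,-0.008,0,0,0,1,-0.004,0,-0.01,0,1,0,0,-0.03,0,1,0,0,-0.03,0,1,0.02,-0.025,0,0,1,0.02,-0.025,0,0,1,0.02,-0.025,0,0,1,0.015,-0.02,0,0],
)

```text
clock: 21.45
ee_pos: [0.565, 0.1288, 0.0946]
tool_rot: [-3.126, -0.303, -0.005]
force: [-0.8, 0.3, 1.6]
gripper_width: -0.003
```

Run:
```python
from h import *
w=(MR@(3,164)+mo)/1000;go(w[0],w[1],.023,11);print(M(robot.observe()['ee_pos']))
```

```text
d tool mm [ 4.2  0.5 71.6] roll 0.002 pos [0.565  0.1288 0.0946] yaw 11.09 tilt [ 0.003 -0.001 -1.   ] F [-0.8  0.3  1.6] w -0.003 t 21.45
[ -1.46 164.39]
```

arm_command(
  motion=[1,0.002,0,0.01,0,1,0,0,0.02,0,1,0,0,0.02,0,1,0,0,0.021,0,1,0,0.003,0,0,1,0,0.003,0,0,1,0,0.002,0,0,1,0,0,0,0],
)

```text
clock: 22.45
ee_pos: [0.5673, 0.1189, 0.023]
tool_rot: [3.127, 0.301, 0.002]
force: [0.0, -0.4, -0.4]
gripper_width: -0.005
```

arm_command(
  motion=[1,0,0.001,0,0,1,0,0.001,0,0,1,0,0.001,0,0,1,0,0.001,0,0,1,0,0.001,0,0,1,0,0.001,0,0,1,0,0,0,0,1,0,0,0,0],
)

```text
clock: 23.45
ee_pos: [0.568, 0.1134, 0.0223]
tool_rot: [3.127, 0.302, -0.0]
force: [-0.1, -0.0, -0.2]
gripper_width: -0.003
```

Run:
```python
from h import *
go(.5,0,.022,11);print(M(robot.observe()['ee_pos']))
```

```text
d tool mm [-88.4  98.3   0.3] roll 0.001 pos [0.568  0.1134 0.0223] yaw 11.04 tilt [-0.  0. -1.] F [-0.1 -0.  -0.2] w -0.003 t 23.45
[ -1.49 148.74]
```

arm_command(
  motion=[1,0,0.001,0,0,1,0,0.001,0,0,1,0,0.001,0,0,1,0,0,0,0,1,0,0,0,0,1,0,0,0,0,1,0,0,0,0,1,0,0,0,0],
)

```text
clock: 24.45
ee_pos: [0.5684, 0.1112, 0.0223]
tool_rot: [-3.126, -0.303, 0.0]
force: [-0.8, 4.6, 0.0]
gripper_width: -0.003
```

arm_command(
  motion=[1,0,0.001,0,0,1,0,0.001,0,0,1,0,0.001,0,0,1,0,0,0,0,1,0,0,0,0,1,0,0,0,0,1,0,0,0,0,1,0,0,0,0],
)

```text
clock: 25.45
ee_pos: [0.568, 0.1106, 0.0223]
tool_rot: [-3.124, -0.306, 0.001]
force: [-3.8, 11.2, 0.4]
gripper_width: 0.002
```

Run:
```python
from h import *
go(.5,0,.022,11);print(M(robot.observe()['ee_pos']))
```

```text
d tool mm [-88.2  95.3   0.1] roll 0.003 pos [0.568  0.1106 0.0223] yaw 11.19 tilt [-0.    -0.003 -1.   ] F [-3.8 11.2  0.4] w 0.002 t 25.45
[ -1.98 145.96]
```

arm_command(
  motion=[1,0,0.001,0,0,1,0,0.001,0,0,1,0,0,0,0,1,0,0,0,0,1,0,0,0,0,1,0,0,0,0,1,0,0,0,0,1,0,0,0,0],
)

```text
clock: 26.45
ee_pos: [0.568, 0.1105, 0.0224]
tool_rot: [-3.121, -0.308, 0.001]
force: [-5.2, 15.7, -0.1]
gripper_width: -0.003
```

Run:
```python
from h import *
go(.5,0,.022,11);print(M(robot.observe()['ee_pos']))
```

```text
d tool mm [-88.3  95.1  -0.1] roll 0.005 pos [0.568  0.1105 0.0224] yaw 11.27 tilt [-0.    -0.005 -1.   ] F [-5.2 15.7 -0.1] w -0.003 t 26.45
[ -1.96 145.86]
```

arm_command(
  motion=[1,0,-0.008,0,0,1,0,-0.008,0,0,1,0,0,-0.02,0,1,0,0,-0.04,0,1,0,0,-0.05,0,1,0,0.01,-0.04,0,1,0,0.02,0,0,1,0,0.02,0,0],
)

```text
clock: 27.45
ee_pos: [0.576, 0.0702, 0.1718]
tool_rot: [3.126, 0.301, -0.001]
force: [0.4, 0.1, -0.3]
gripper_width: -0.001
```

Run:
```python
from h import *
go(.5,0,.022,11);print(M(robot.observe()['ee_pos']))
d=save('wrist','w7')
```

```text
d tool mm [-87.9  54.3 149.9] roll -0.0 pos [0.576  0.0702 0.1718] yaw 10.99 tilt [-0.001  0.001 -1.   ] F [ 0.4  0.1 -0.3] w -0.001 t 27.45
[ -1.88 104.82]
```

View pics/w7.png

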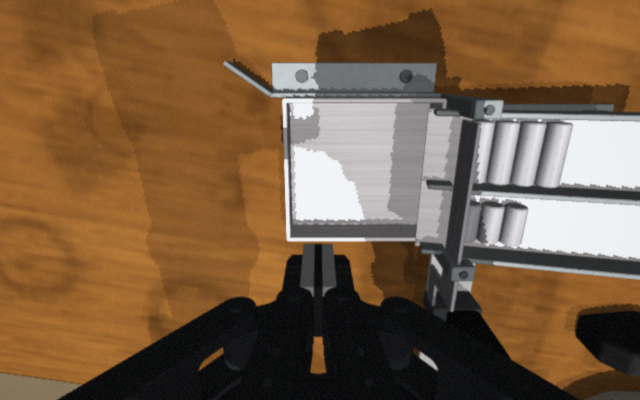

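Run:
```python
from h import *
d=load('w7');g=cv2.GaussianBlur(cv2.cvtColor(d['image'],cv2.COLOR_RGB2GRAY),(3,3),0).astype(int)
for u,v,z in [(287,100,.035),(287,241,.035),(418,241,.035),(270,96,.022),(440,96,.022),(428,101,.035)]:print(u,v,M(onz(d,u,v,z)))
for u in (300,350,400):print(u,g[88:108,u].tolist())
def proj(x,y,z):
    p=np.append((MR@(x,y)+mo)/1000,[z,1]);c=(d['world_to_cam']@p)[:3];c=np.array([c[0],-c[1],-c[2]]);q=d['camera_matrix']@c;return (q[:2]/q[2]).round(0)
print('handle',proj(-128,-25,.116),'tape',proj(-183,-212,.06),'t',robot.observe()['clock'],robot.observe()['q'].round(2))
w=(MR@(-128,-25)+mo)/1000;go(w[0],w[1],.082,11);go(w[0],w[1],.082,101)
```

```text
287 100 [ 61.81 128.71]
287 241 [-62.01 132.17]
418 241 [-61.97  13.06]
270 96 [ 64.27 143.81]
440 96 [64.37  3.1 ]
428 101 [61.12 16.71]
300 [148, 111, 88, 82, 101, 144, 177, 169, 131, 119, 165, 219, 239, 239, 233, 234, 240, 243, 243, 243]
350 [106, 97, 86, 77, 77, 91, 102, 96, 82, 87, 120, 158, 178, 174, 165, 177, 197, 203, 201, 201]
400 [111, 100, 88, 78, 74, 85, 99, 97, 83, 84, 118, 159, 179, 172, 152, 143, 145, 145, 145, 145]
handle [491. 370.] tape [649. 368.] t 27.5 [ 0.06  0.45 -0.38  1.73  0.2   0.99 -1.77]
 d tool mm [-125.   126.2   89.6] roll -0.004 pos [0.5762 0.0664 0.171 ] yaw 10.79 tilt [-0.002  0.003 -1.   ] F [ 0.7 -2.9 -0.6] w 0.001 t 27.5
 d tool mm [-125.   126.2   89.6] roll 1.567 pos [0.5762 0.0664 0.171 ] yaw 10.79 tilt [-0.002  0.003 -1.   ] F [ 0.7 -2.9 -0.6] w 0.001 t 27.5
```

The tray sits square against the plate and stop; the offsets in this view match (about 12 mm from the tray edge to the stop's flare). Next is the handle.

arm_command(
  motion=[0.3,-0.016,0.016,0,0,0.3,-0.016,0.016,0,0,0.3,-0.016,0.016,0,0,0.3,-0.016,0.016,0,0,0.3,-0.016,0.016,0,0,0.3,-0.016,0.016,0,0,0.3,-0.016,0.016,0,0,0.4,-0.012,0.013,0,0],
)

```text
clock: 28.5
ee_pos: [0.4772, -0.0756, 0.1724]
tool_rot: [3.127, 0.301, 0.0]
force: [0.4, 0.1, 0.4]
gripper_width: 0.598
```

arm_command(
  motion=[0.4,0,0,0,0.18,0.4,0,0,0,0.18,0.4,0,0,0,0.18,0.4,0,0,0,0.18,0.4,0,0,0,0.18,0.4,0,0,0,0.18,0.4,0,0,0,0.18,0.4,0,0,0,0.18],
)

```text
clock: 29.5
ee_pos: [0.4777, -0.0751, 0.1722]
tool_rot: [-2.545, 1.84, 0.001]
force: [-0.3, -0.3, -0.9]
gripper_width: 0.598
```

arm_command(
  motion=[0.4,0,0,0,0.1,0.4,0,0,0,0.027,0.4,0,0,0,0,0.4,0,0,0,0,0.4,0,0,0,0,0.4,0,0,0,0,0.4,0,0,0,0,0.4,0,0,0,0],
)

```text
clock: 30.5
ee_pos: [0.4781, -0.0745, 0.172]
tool_rot: [2.437, -1.981, -0.001]
force: [-0.6, -0.1, -0.1]
gripper_width: 0.598
```

Run:
```python
from h import *
w=(MR@(-128,-25)+mo)/1000;go(w[0],w[1],.082,101)
d=save('wrist','w8');print(robot.observe()['q'].round(2))
```

```text
d tool mm [ 6.4  2.5 90. ] roll 0.014 pos [ 0.4781 -0.0745  0.172 ] yaw -78.21 tilt [-0.     0.001 -1.   ] F [-0.6 -0.1 -0.1] w 0.598 t 30.5
[-0.28  0.28  0.4   2.01 -0.14  0.88 -2.74]
```

View pics/w8.png

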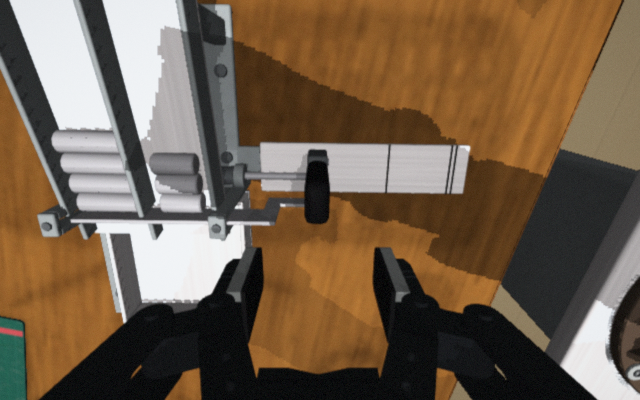

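Joint 7 has reached its range end in this orientation, so I'll use the half-turn grasp. First I'll measure the handle (top at about (317,210), single line at column 388) from this view.

Run:
```python
from h import *
d=load('w8');g=d['image'].max(2).astype(int)
for v in (190,200,210,216,220):
    c=np.where(g[v,290:345]<60)[0]+290;print(v,c.min(),c.max(),M(onz(d,(c.min()+c.max())/2,v,.116)))
c=np.where(g[150:235,317]<60)[0]+150;print('rows',c.min(),c.max(),M(onz(d,317,c.max(),.116)))
for u,v in [(388,145),(388.5,168),(389,193),(465,168),(303,152),(329,152)]:print(u,v,M(onz(d,u,v,.024)))
print(M(robot.observe()['ee_pos']))
```

```text
190 305 329 [-127.09  -35.85]
200 293 328 [-123.15  -29.28]
210 305 328 [-126.96  -22.68]
216 305 328 [-127.02  -18.63]
220 306 326 [-126.74  -15.89]
rows 150 223 [-127.4   -13.84]
388 145 [-187.91  -47.59]
388.5 168 [-189.98  -27.24]
389 193 [-192.3    -4.09]
465 168 [-257.28  -28.22]
303 152 [-114.78  -40.42]
329 152 [-137.29  -40.75]
[-125.56  -18.48]
```

arm_command(
  motion=[0.4,0,0,0,-0.185,0.4,0,0,0,-0.185,0.4,0,0,0,-0.185,0.4,0,0,0,-0.185,0.4,0,0,0,-0.185,0.4,0,0,0,-0.185,0.4,0,0,0,-0.185,0.4,0,0,0,-0.185],
)

```text
clock: 31.55
ee_pos: [0.4781, -0.0743, 0.172]
tool_rot: [3.136, 0.19, -0.002]
force: [-0.8, 0.2, -0.3]
gripper_width: 0.6
```

arm_command(
  motion=[0.4,0,0,0,-0.185,0.4,0,0,0,-0.185,0.4,0,0,0,-0.185,0.4,0,0,0,-0.185,0.4,0,0,0,-0.185,0.4,0,0,0,-0.185,0.4,0,0,0,-0.185,0.4,0,0,0,-0.185],
)

```text
clock: 32.55
ee_pos: [0.4781, -0.0743, 0.172]
tool_rot: [-2.187, -2.254, 0.001]
force: [-0.5, -0.8, 0.0]
gripper_width: 0.604
```

Run:
```python
from h import *
w=(MR@(-128,-25)+mo)/1000;go(w[0],w[1],.082,101)
print(robot.observe()['q'].round(2))
```

```text
d tool mm [-6.9 -1.3 90. ] roll -0.162 pos [ 0.4781 -0.0743  0.172 ] yaw 91.74 tilt [-0.    -0.001 -1.   ] F [-0.5 -0.8  0. ] w 0.604 t 32.55
[ 0.2   0.28 -0.19  1.97  0.07  0.89  0.  ]
```

arm_command(
  motion=[0.4,0,0,0,-0.162,0.4,-0.008,-0.002,0,0,0.4,0,0,0.02,0,0.4,0,0,0.025,0,0.4,0,0,0.025,0,0.4,0,0,0.02,0,0.4,0,0,0,0,0.4,0,0,0,0],
)

```text
clock: 33.55
ee_pos: [0.4779, -0.0829, 0.0826]
tool_rot: [-2.007, -2.416, 0.001]
force: [-0.5, 0.4, 0.4]
gripper_width: 0.602
```

arm_command(
  motion=[0.7,0,0,0,0,1,0,0,0,0,1,0,0,0,0,1,0,0,0,0,1,0,0,0,0,1,0,0,0,0,1,0,0,0,0,1,0,0,0,0],
)

```text
clock: 34.55
ee_pos: [0.4789, -0.0826, 0.0829]
tool_rot: [2.004, 2.417, 0.002]
force: [2.0, 0.8, 7.1]
gripper_width: 0.182
```

Run:
```python
from h import *
w=(MR@(-182,-25)+mo)/1000;go(w[0],w[1],.082,101);print(M(robot.observe()['ee_pos']))
save('top','t9')
d=save('wrist','w9');print(robot.observe()['q'].round(2))
```

```text
d tool mm [  1.3 -55.7   0.8] roll -0.005 pos [ 0.4789 -0.0826  0.0829] yaw 100.69 tilt [-0.001  0.002 -1.   ] F [2.  0.8 7.1] w 0.182 t 34.55
[-126.33  -26.65]
[ 0.21  0.41 -0.2   2.06  0.13  0.68  0.12]
```

View pics/w9.png

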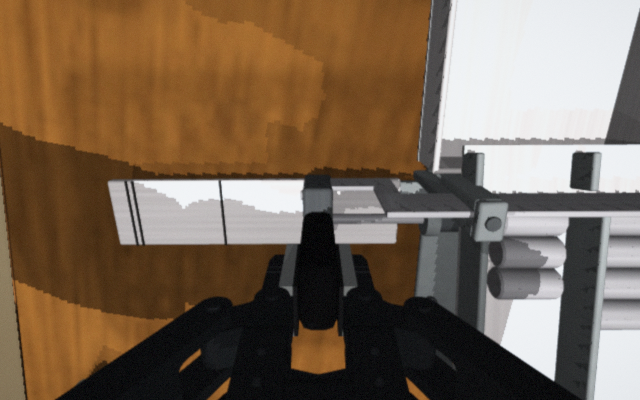

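The handle is gripped (15.5 mm), the foot's outer edge is at column ~303 and the single line at column ~221. Pulling out along tool -y.

arm_command(
  motion=[1,0,-0.004,0,0,1,0,-0.007,0,0,1,0,-0.007,0,0,1,0,-0.007,0,0,1,0,-0.007,0,0,1,0,-0.007,0,0,1,0,-0.007,0,0,1,0,-0.004,0,0],
)

```text
clock: 35.65
ee_pos: [0.4307, -0.0919, 0.0829]
tool_rot: [2.003, 2.416, 0.004]
force: [7.6, 0.5, 2.0]
gripper_width: 0.177
```

Run:
```python
from h import *
go(.5,0,.082,101);m=M(robot.observe()['ee_pos']);print(m,-126.33-m[0])
d=save('wrist','w10')
g=cv2.cvtColor(d['image'],cv2.COLOR_RGB2GRAY).astype(int)
for v in (195,205):print(v,g[v,230:330].tolist())
```

```text
d tool mm [77.4 85.2  1.2] roll -0.005 pos [ 0.4307 -0.0919  0.0829] yaw 100.69 tilt [-0.001  0.004 -1.   ] F [7.6 0.5 2. ] w 0.177 t 35.65
[-175.43  -26.61] 49.10000000000001
195 [242, 240, 221, 204, 200, 200, 203, 223, 228, 228, 228, 229, 229, 239, 242, 242, 243, 242, 242, 244, 244, 244, 244, 243, 244, 244, 243, 243, 244, 243, 244, 244, 244, 243, 243, 243, 245, 243, 244, 243, 244, 243, 244, 244, 244, 244, 244, 243, 244, 244, 244, 243, 244, 244, 244, 243, 243, 244, 245, 244, 244, 243, 243, 244, 243, 243, 243, 240, 155, 70, 128, 173, 122, 81, 89, 94, 100, 100, 101, 102, 97, 99, 95, 95, 99, 97, 101, 97, 99, 97, 98, 103, 103, 100, 101, 100, 100, 101, 101, 94]
205 [195, 194, 195, 192, 197, 194, 194, 195, 193, 194, 193, 194, 195, 195, 193, 193, 194, 194, 196, 195, 195, 193, 193, 194, 194, 196, 194, 193, 196, 193, 193, 195, 193, 194, 191, 193, 195, 197, 193, 193, 192, 195, 198, 197, 206, 236, 243, 244, 244, 244, 244, 243, 244, 243, 243, 243, 244, 243, 244, 244, 244, 244, 244, 243, 244, 244, 244, 240, 172, 76, 108, 221, 188, 107, 86, 97, 102, 102, 100, 101, 99, 99, 95, 97, 99, 97, 101, 99, 101, 98, 104, 100, 105, 102, 101, 99, 101, 99, 100, 94]
```

View pics/w10.png

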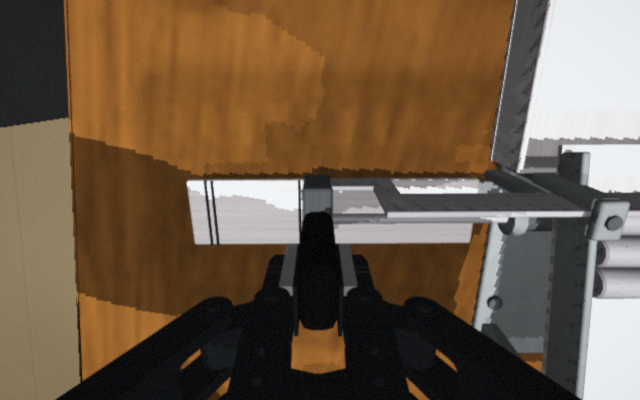

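The single line is at column 299 and the foot edge at ~302. By travel about 4.9 mm remain (49.1 of 54).

arm_command(
  motion=[1,0,-0.002,0,0,1,0,-0.002,0,0,1,0,-0.001,0,0,1,0,0,0,0,1,0,0,0,0,1,0,0,0,0,1,0,0,0,0,1,0,0,0,0],
)

```text
clock: 36.7
ee_pos: [0.426, -0.0928, 0.0829]
tool_rot: [2.003, 2.416, 0.004]
force: [7.8, 0.0, 2.1]
gripper_width: 0.179
```

Run:
```python
from h import *
go(.5,0,.082,101);m=M(robot.observe()['ee_pos']);print(m,-126.33-m[0])
d=save('wrist','w11');t=save('top','t11');s=save('scene','s11')
g=cv2.cvtColor(d['image'],cv2.COLOR_RGB2GRAY).astype(int)
for v in (190,205,215):print(v,g[v,285:315].tolist())
a=d['image'][150:260,180:460];b=t['image'][130:260,260:440];c=s['image'][130:250,250:410]
f=lambda x:cv2.resize(x,(800,int(x.shape[0]*800/x.shape[1])),interpolation=cv2.INTER_CUBIC)
h=lambda x:cv2.resize(x,(400,290),interpolation=cv2.INTER_CUBIC)
cv2.imwrite('pics/m11.png',np.vstack([cv2.resize(a,(800,310)),np.hstack([h(b),h(c)])])[:,:,::-1])
```

```text
d tool mm [77.4 89.9  1.2] roll -0.005 pos [ 0.426  -0.0928  0.0829] yaw 100.7 tilt [-0.001  0.004 -1.   ] F [7.8 0.  2.1] w 0.179 t 36.7
[-180.16  -26.57] 53.83
190 [241, 241, 242, 241, 242, 242, 240, 241, 241, 241, 241, 242, 241, 240, 239, 223, 182, 113, 77, 77, 87, 89, 89, 87, 86, 84, 87, 84, 86, 86]
205 [243, 244, 243, 245, 244, 244, 243, 243, 244, 244, 243, 244, 244, 244, 244, 243, 241, 194, 110, 89, 93, 103, 102, 98, 100, 99, 97, 97, 100, 99]
215 [191, 192, 194, 191, 191, 194, 190, 192, 192, 193, 191, 192, 190, 189, 189, 189, 186, 157, 96, 70, 40, 20, 7, 14, 7, 9, 13, 9, 7, 2]
```

View pics/m11.png

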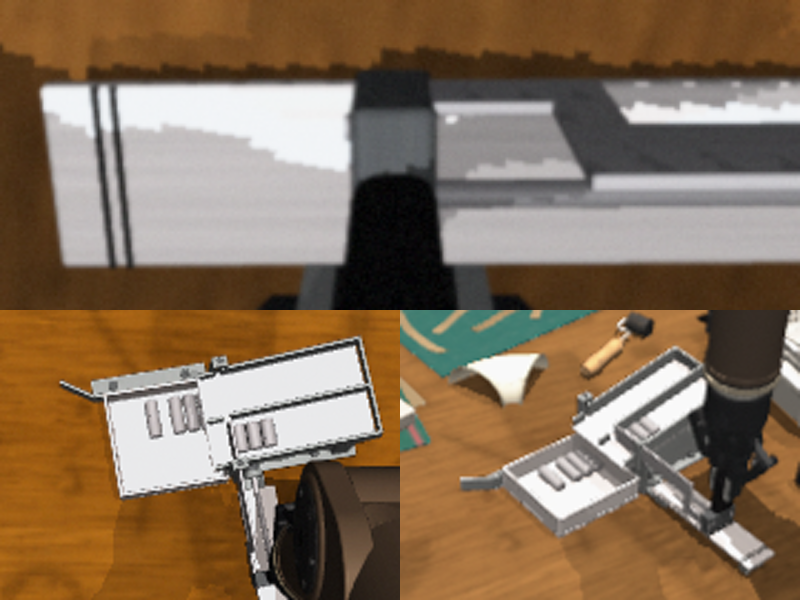

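All four long pins are in the tray, the three short pins are still in their lane, and the line is at the foot's outer edge (travel 53.8 mm). I'll make one last numeric check of the tray and steadiness, then hand in.

Run:
```python
from h import *
d=load('t11')
P=cloud(d);Q=P[160:225,295:362].reshape(-1,3);Q=Q[(Q[:,2]>.029)&(Q[:,2]<.041)]
q=np.array([M(p) for p in Q]);print('rim y by x:',[(x,round(float(np.percentile(q[abs(q[:,0]-x)<10][:,1],99)),1)) for x in(-50,-25,0,25,50)],'x',np.percentile(q[:,0],[0.5,99.5]))
for u,v,z in [(306.4,169.4,.035),(314,213.8,.035)]:print(M(onz(d,u,v,z)))
m=M(robot.observe()['ee_pos']);s=robot.observe();print(-126.33-m[0],s['force'].round(1),s['clock'],abs(s['dq']).max())
```

```text
rim y by x: [(-50, 132.6), (-25, 132.5), (0, 132.5), (25, 132.3), (50, 132.2)] x [-62.12625  62.94925]
[ 56.7  131.73]
[-63.27 131.83]
53.85000000000001 [6.8 0.9 2.6] 36.85 0.0020622855790264757
```

```bash
python3 -c "
from rig import robot
print(robot.finish_job())"
```

```text
the job is handed in; nothing more can be done
None
```

The job is handed in at about 37 s, with the gripper still holding the gate slide at the first line. The tray is in its corner, the four long pins are in it, and the three short pins are still in the near lane.

**What I did:** I first dragged the tray by its far-side wall, but it jammed a few mm short of the corner. I let go and pushed it home with shut fingers low on two walls. It stopped dead against the stop angle at about 14 N and against the front plate at about 16 N. I then gripped the handle and pulled the slide out. My first wrist orientation for this ran joint 7 to the end of its range, so I switched to the half-turn grasp.

**Last checks:**
- **Gate:** The slide has travelled 53.8 mm against the 54 mm target, with the foot's outer edge over the single line. It was steady, with a pull of about 7 N.
- **Tray:** The tray is square, with its rim edge varying by only 0.4 mm across. The raw rim position reads 132.4 mm, against 134 mm nominal. I put this down to camera bias, since the cameras also placed the fixed stop angle 2–3 mm low in that direction.
- **Bystanders:** No move went near the clip or the tape measure. I did not measure their positions again at the end.

I viewed 12 pictures, two over the budget.

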